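Set the skiving depth by three clicks

ROBOT

A 6-joint arm with a two-finger parallel gripper is mounted at the origin on the work surface. World frame = base frame: x ahead of the robot, y to its left, z up, the work surface at z = 0. Lengths are in mm, angles in rad, forces in N, time in s.
With the tool pointing down it reaches from about 275 to 1000 mm from the base axis. Payload 8.4 kg.
Tool frame: the origin (TCP) lies at the very end of the fingers, on their centre line; the grasp point (between the pads) lies 19 mm behind it; z points along the fingers, y is the direction in which the jaws open and shut (so a half turn about z gives the same grasp; the last joint's range is limited). The gripper opens to 85 mm and grips with 20 to 120 N. Pads are 22 mm wide; open, the fingers measure 114 mm over their backs; the gripper's body (76 mm by 85 mm) begins 54 mm behind the grasp point. The pads swing forward as they close: fully open they stand 13 mm farther back than shut.
Start: joints at [1.214, 0.353, 1.633, -0, 1.155, -0.002], TCP at [217.125, 586.075, 231.281] pointing down, gripper open.
Joint ranges: [-2.63, 2.63], [-0.92, 2.1], [0.06, 2.66], [-1.3, 4.44], [0, 2.69], [-3.02, 3.02]. Speed limits (rad/s): [2.22, 2.22, 2.79, 3.14, 3.14, 3.14].

INTERFACE

Orientations are given as [roll, pitch, yaw] about the fixed x, y, z axes, in that order (R = Rz(yaw) Ry(pitch) Rx(roll)).
In Python, from rig import sense, grab_frame, sign_off, masks_of gives the robot as it stands. The module is installed in compiled form; this text tells all that it offers.
- The arm moves only by the shell command python3 -m inch 'ROWS' [FORCE]. ROWS is JSON, a list of rows, each an object of numbers: "gripper": the finger opening in m, from 0 to 0.0854; "tx", "ty", "tz": the shift along the tool's x, y, z in m; "spin": the turn about the tool's z in degrees. In form: [{"gripper": .., "tx": .., "ty": .., "tz": .., "spin": ..}, ...]. A call has exactly 8 rows; each row shifts and turns the commanded pose from where the row before left it, along the tool's axes as they then stand; what a row does not reach is not made up. A row lasts 1/10 s, in which the tool goes at most 50 mm and 8.59 degrees, less where a joint would pass 70% of its speed; a pose out of reach is approached as far as the arm can. A call is refused whole if a number of a shift passes 0.05 or a number of a turn 8.59, either way. A call with a gripper value outside its range is refused whole. The fingers move at their own pace and stop on an object; FORCE is the grip in N (left out, the last holds). Time passes only in rows, so rows that do not move let the fingers close, or fill a call up. It gives the time, the measured TCP pose, the force and the opening at its end, in the units of the state.
- sense(): the state, without advancing time (a new reading comes with each control period).
- grab_frame(name): name is "side" or "top"; returns a dict with "pixels" (480x640x3 uint8, red, green, blue), "K" (3x3 intrinsics, pixels), "extrinsics" (4x4, takes a point from camera to world coordinates). Camera axes: x right, y down, z forward; pixel columns grow to the right and rows downward; lengths in mm; the calibration is good to about 2 mm. A picture is of the moment at which its call begins. There is no depth.
- sign_off(): hands the job in, once; it reports no verdict.
Trained networks look in the newest picture that a camera, given by its name, has taken for a name from the list of things; names that differ only in an ending like _2 or _b are one class to them, and where a whole thing is asked for, a point or a joint stands for the part that bears it (a point fixed in the world has none). Each returns a list of dicts, best first, with "conf" (0 to 1); they miss things now and then, are a little off and sometimes report something else, mostly with a low value. They report only what shows in the picture. A call takes as long as a camera call.
- masks_of(camera, target): "pixels" (480x640 bool, what is visible of it) and "centre" ([row, column] in pixels, amid what is visible of it).
The state is a dict: "clock": time; "qpos": joint angles; "qvel": joint speeds; "joint_efforts": joint torques, N m; "eef_pos": TCP position; "tcp_rot": TCP orientation; "contact_force": force on the tool from outside, world axes, zero at the start; "wrist_torque": the same for the moment, N m; "opening": opening from 0.0 (shut) to 1.0 (fully open).
Only numpy, scipy, OpenCV 4.12 (cv2) and the standard library are available. Lean on these libraries where they do the work, as an engineer would, in place of code of your own. Each camera call takes 0.05 s, during which the arm holds its last target.

TASK

On the skiving machine, push the tall flat paddle lever home to the end of its slot beside the square stop block, then push it back out three clicks and leave it in the third notch from home, never letting it go over into the fourth. Only push it with the fingers, do not pinch it; leave the short round-knobbed lever and the things lying about where they are.

Things in the scene. Friction and masses are not known exactly. Their poses are not given: they have to be found in the camera images.
- skiver: Grey bench skiving machine, fixed. Origin on the bench under the middle of the paddle lever's slot; x to its back (away from the robot, turned up to 23 deg), y along the slot to the robot's left, z up. Flat deck 60 mm high, x -45..85, y -140..140 mm. In front, to x -110, a ledge 30 mm high; behind, x 85..175, the head with motor and knife drum, up to 143 mm high.
- lever (a joint): Paddle lever along its slot, m: 0 home (stop-block end, stops dead), grows along machine +y to 0.1. Notches every 0.02: first 0.02, second 0.04, third 0.06, to fifth 0.1. Starts in the first or second. The push rises to about 6 N some 5 mm out of a notch, fades to 1 N at the crest midway, and then the lever snaps ahead by itself into the next notch (the click) and centres there within 1 mm.
- lever_top (a point): Middle of the top edge of the paddle lever, 105 mm above the bench, at machine x 0, y -50 mm + joint value; moves with it. An upright flat steel paddle, 30 mm wide (machine x), 12 mm thick (machine y) and 45 mm high from the deck, with rounded top edge; pushed on its broad faces. The deck beside it is free for 40 mm in x both ways.
- stop_block (a point): Middle of the top of the low square steel stop block that marks the home end of the paddle's slot: 30 x 22 mm, 10 mm above the deck (70 mm above the bench), centred at machine x 0, y -76 mm. At home the paddle's face is 9 mm from it, so a finger pushing the paddle out must stay above it: tips 74 to 95 mm above the bench.
- home_mark (a point): First (home) of six flat steel marks on the deck in front of the slot, at machine x -30 mm, y -50 mm, 60 mm above the bench. The others follow every 20 mm along machine +y, one beside each notch; the fourth mark, at y 10 mm, is the third notch from home.
- feed_top (a point): Top of the second control: a short lever with a round black knob (diameter 20 mm, top 85 mm above the bench) in its own slot, at machine x 55 mm, y -20..60 mm. It slides easily and must be left alone.
- wax_tin: Bystander, to be left alone: closed low aluminium tin, diameter 40, 22 high, standing on the machine's front ledge (30 above the bench). Origin at the middle of its underside.
- weight: Bystander, to be left alone: small brass weight, diameter 28, 36 high, standing on the machine's front ledge. Origin at the middle of its underside.
- last: Bystander, to be left alone: wooden shoe last about 220 long, 70 wide, 95 high, lying on the bench to the robot's left. Origin at the middle of its underside.
- hammer: Bystander, to be left alone: hammer lying on the bench to the robot's left. Origin at the underside of the tool, near its middle.
- awl: Bystander, to be left alone: wooden-handled awl about 150 long, lying on the bench to the robot's right. Origin at the underside of the tool, near its middle.
- glue_jar: Bystander, to be left alone: closed amber jar, diameter 72, 85 high, on the bench far left. Origin at the middle of its underside.
- tape: Bystander, to be left alone: roll of paper tape, outer diameter 90, 24 high, lying flat on the bench to the robot's right. Origin at the middle of its underside.

How it is judged (in metres and radians):
On the way, in this order (a step that is already met when the one before it is completed fails the run):
1. the paddle lever is home at the stop-block end of its slot (value of joint lever below 0.004 m), for 0.2 s.
2. the paddle lever rests in the third notch from home (value of joint lever between 0.055 and 0.065 m and velocity of joint lever between -0.01 and 0.01 m/s), for 0.3 s.
At the end, for the whole second after the job is handed in: After having been home (within 4 mm), the paddle lever rests in the third notch (0.06 m from home, within 5 mm), still (all of step 2); the robot touches nothing.
It fails at once if the paddle lever goes over into the fourth notch (value of joint lever above 0.072 m).
It fails at once if the paddle lever is pinched: both its broad faces are pressed at once (contact force between the fingers and lever_c0 above 2 N and contact force between the fingers and lever_c1 above 2 N).
It fails at once if the round-knobbed lever is moved by more than 8 mm (distance of feed_top from where it was at the start of the episode above 0.008 m).
It fails at once if a bystander is moved or lifted by more than 20 mm (distance of any of wax_tin, weight, last, hammer, awl, glue_jar, tape from where it was at the start of the episode above 0.02 m).
It also fails if it takes over 56 s, if anything falls off the work surface, if the arm or the gripper's body presses on something with over 40 N, if the wrist force passes 120 N, or if a joint passes its speed limit or range.

## Working session

There is one attempt and no reset: what is moved stays moved. The work goes in short steps, Python scripts to look and compute and a shell command to move; the robot and the scene stay as the last step left them, time stands still between calls to the robot, and variables do not carry over. Pictures are saved under pics/ and viewed, and the job is handed in when it is done.

```bash
mkdir -p pics; ls
python3 - <<'E'
from rig import *
import cv2, numpy as np
s=sense(); print(s)
for c in("side","top"):
    f=grab_frame(c); cv2.imwrite(f"pics/{c}0.png",f["pixels"][:,:,::-1]); print(c,f["K"],np.round(f["extrinsics"],3))
    for t in("lever_top","stop_block","home_mark","feed_top","skiver"):
        for m in masks_of(c,t)[:2]: print(c,t,m["conf"],m["centre"],m["pixels"].sum())
E
```

```text
pics
{'clock': 0.0, 'qpos': array([ 1.21359524e+00,  3.53660445e-01,  1.63414050e+00, -3.75210760e-05,
        1.15520974e+00, -2.40605374e-03]), 'qvel': array([-1.17589756e-03,  7.65127951e-04,  7.87666948e-05, -1.40865009e-03,
        1.24171072e-03,  1.23933782e-03]), 'joint_efforts': array([ 1.15194067e-03, -6.05257344e+01, -3.42079318e+01,  4.61335708e-05,
        9.03951412e-03,  1.27703970e-05]), 'eef_pos': array([216.96915661, 585.61459757, 230.55128477]), 'tcp_rot': array([-3.14017455e+00,  3.08938026e-05,  2.78681282e+00]), 'contact_force': array([-0.23459047,  0.00473067, -0.17134581]), 'wrist_torque': array([-0.02639448,  0.03844577, -0.01847499]), 'opening': 0.9965421117576895}
side [[452.459171     0.         309.56874403]
 [  0.         452.459171   239.25548448]
 [  0.           0.           1.        ]] [[ 9.95000e-01 -4.80000e-02  9.00000e-02  3.53600e+02]
 [-1.01000e-01 -6.09000e-01  7.87000e-01 -8.65151e+02]
 [ 1.70000e-02 -7.92000e-01 -6.11000e-01  7.69645e+02]
 [ 0.00000e+00  0.00000e+00  0.00000e+00  1.00000e+00]]
side lever_top 0.69 [232.1, 345.5] 181
side stop_block 0.75 [250.7, 364.9] 9423
side home_mark 0.74 [246.2, 366.8] 9475
side feed_top 0.64 [233.2, 366.8] 50
side feed_top 0.57 [416.1, 443.1] 606
side skiver 0.78 [248.8, 367.3] 9449
top [[444.05680993   0.         321.84267479]
 [  0.         444.05680993 234.33529851]
 [  0.           0.           1.        ]] [[ 2.500000e-02 -9.930000e-01  1.180000e-01  3.522780e+02]
 [-1.000000e+00 -2.400000e-02  4.000000e-03 -4.328700e+01]
 [-1.000000e-03 -1.180000e-01 -9.930000e-01  1.194882e+03]
 [ 0.000000e+00  0.000000e+00  0.000000e+00  1.000000e+00]]
top lever_top 0.71 [188.8, 294.3] 44
top lever_top 0.64 [160.2, 146.5] 858
top stop_block 0.69 [194.4, 290.0] 11405
top home_mark 0.94 [195.6, 291.2] 11316
top skiver 0.6 [195.1, 292.0] 11308
```

Run:
```python
import cv2
a=cv2.imread("pics/side0.png"); b=cv2.imread("pics/top0.png")
cv2.imwrite("pics/s1.png",cv2.resize(a[170:330,270:470],None,fx=4,fy=3.75,interpolation=cv2.INTER_CUBIC)[:600,:800])
cv2.imwrite("pics/t1.png",cv2.resize(b[120:270,190:390],None,fx=4,fy=4,interpolation=cv2.INTER_CUBIC))
```

```text
(no output)
```

View pics/side0.png

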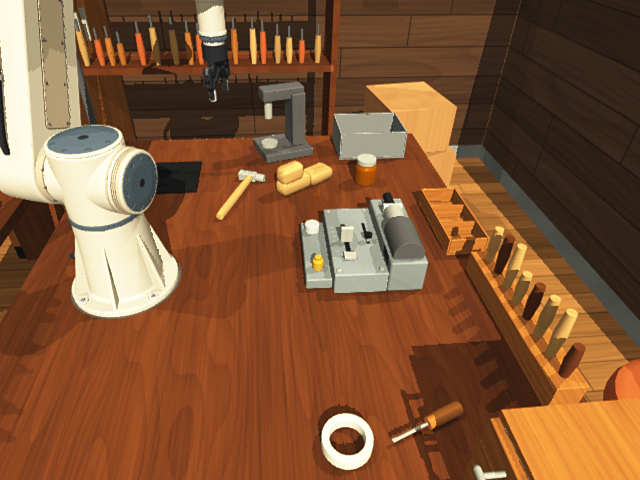

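View pics/top0.png

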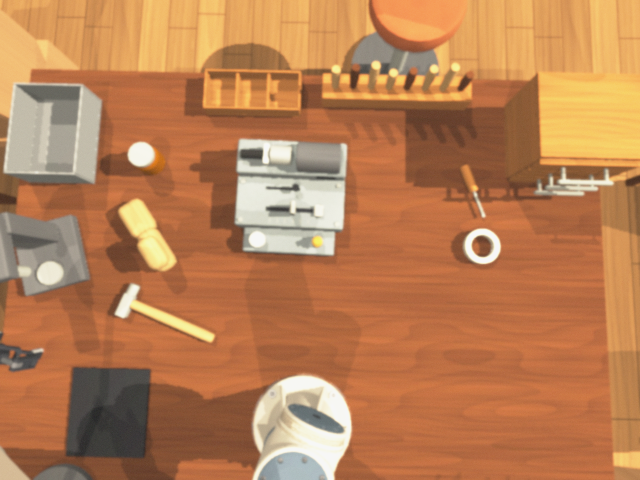

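```bash
sleep 1
```

```text
(no output)
```

View pics/s1.png

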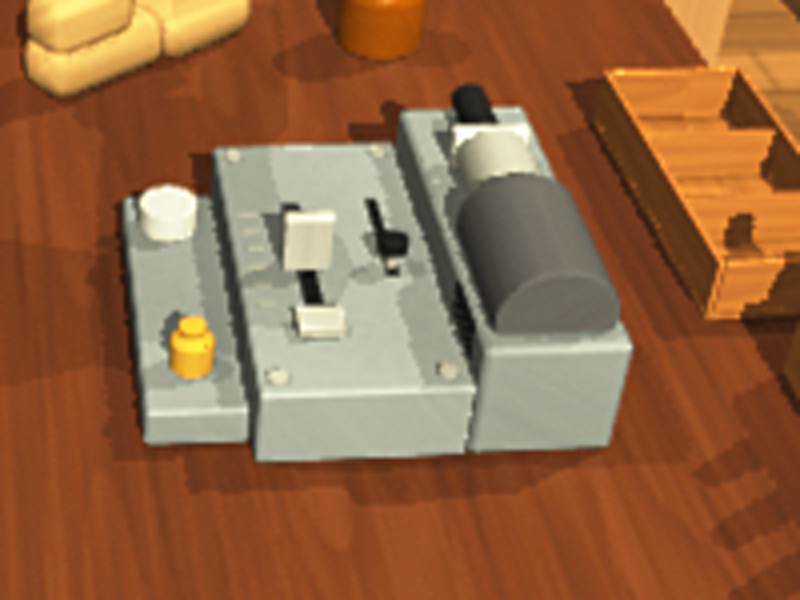

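View pics/t1.png

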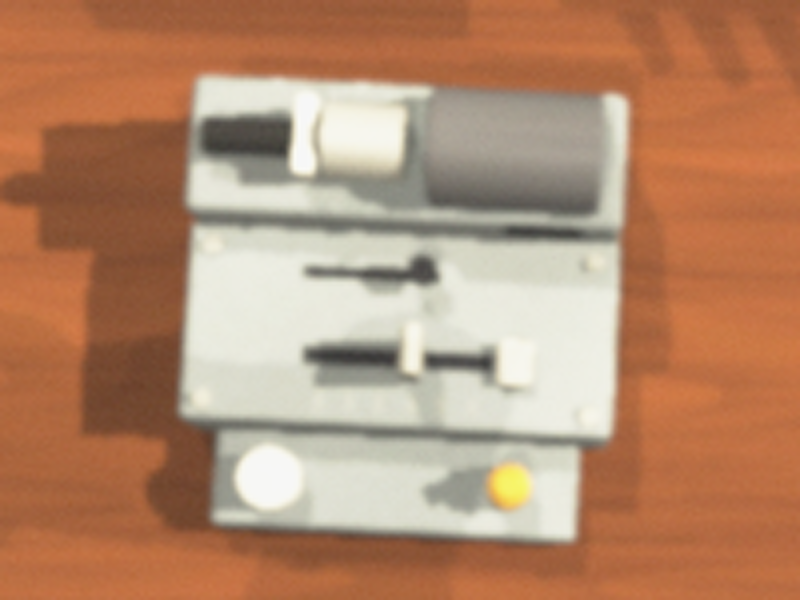

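```bash
cat > h.py <<'E'
import numpy as np
from rig import *
def proj(f,P):
    E=np.linalg.inv(f["extrinsics"]); p=E[:3,:3]@np.asarray(P,float)+E[:3,3]; p=f["K"]@p; return p[:2]/p[2]
def mach(pose,m):
    x,y,a=pose; c,s=np.cos(a),np.sin(a); return np.array([x+c*m[0]-s*m[1],y+s*m[0]+c*m[1],m[2]])
E
python3 - <<'E'
from h import *
from scipy.optimize import least_squares
F={c:grab_frame(c) for c in("side","top")}
T=lambda u,v:((u+.5)/4-.5+190,(v+.5)/4-.5+120)
S=lambda u,v:((u+.5)/4-.5+270,(v+.5)/3.75-.5+170)
obs=[("top",(-45,140,60),T(180,418)),("top",(-45,-140,60),T(611,440)),("top",(0,-76,70),T(516,360)),
("side",(-45,-140,60),S(255,402)),("side",(-45,140,60),S(215,148)),("side",(0,-76,70),S(319,315)),
("top","L",T(412,335)),("side","L",S(312,214))]
def r(p):
    o=[]
    for c,m,uv in obs:
        if m=="L": m=(0,-50+p[3]*100,105)
        o.append(proj(F[c],mach((p[0]*1000,p[1]*1000,p[2]),m))-uv)
    return np.concatenate(o)
s=least_squares(r,[.45,0,0,.3],loss="soft_l1")
print(s.x); print(np.round(r(s.x).reshape(-1,2),2))
p=(s.x[0]*1000,s.x[1]*1000,s.x[2])
for n,m in dict(lever=(0,-50+100*s.x[3],105),stop=(0,-76,70),home=(0,-50,105),feed=(55,-20,85)).items(): print(n,mach(p,m))
E
```

```text
[ 0.55093172  0.0462253  -0.03353369  0.3933224 ]
[[-0.15 -0.84]
 [ 0.39 -0.11]
 [ 0.35  0.61]
 [ 0.81 -1.5 ]
 [-0.13 -0.61]
 [ 0.48  0.35]
 [ 0.06  2.94]
 [-0.37 -0.11]]
lever [550.57405354  35.56353793 105.        ]
stop [548.3836329  -29.73197237  70.        ]
home [549.2553455   -3.74658961 105.        ]
feed [605.23024664  24.39253693  85.        ]
```

```bash
python3 -m inch '[{"gripper":0,"spin":8.5},{"gripper":0,"spin":8.5},{"gripper":0,"spin":8.5},{"gripper":0,"spin":8.5},{"gripper":0,"spin":8.5},{"gripper":0,"spin":8.5},{"gripper":0,"spin":8.5},{"gripper":0,"spin":8.5}]' 40
```

```text
$[0]: bad value
```

Run:
```python
from h import *
from scipy.optimize import least_squares
import cv2
F={c:grab_frame(c) for c in("side","top")}
T=lambda u,v:((u+.5)/4-.5+190,(v+.5)/4-.5+120)
S=lambda u,v:((u+.5)/4-.5+270,(v+.5)/3.75-.5+170)
obs=[("top",(-45,140,60),T(180,418)),("top",(-45,-140,60),T(611,440)),("top",(0,-76,70),T(516,360)),
("side",(-45,-140,60),S(255,402)),("side",(-45,140,60),S(215,148)),("side",(0,-76,70),S(319,315)),
("top","L",T(412,345)),("side","L",S(312,214))]
def r(p):
    o=[]
    for c,m,uv in obs:
        if m=="L": m=(0,-50+p[3]*100,105)
        o.append(proj(F[c],mach((p[0]*1000,p[1]*1000,p[2]),m))-uv)
    return np.concatenate(o)
s=least_squares(r,[.45,0,0,.3],loss="soft_l1")
print(s.x); print(np.round(r(s.x).reshape(-1,2),2))
p=(s.x[0]*1000,s.x[1]*1000,s.x[2]); np.save("pose.npy",np.r_[p,s.x[3]*100])
# overlay
for c,(x0,y0) in dict(top=(190,120),side=(270,170)).items():
    im=cv2.resize(F[c]["pixels"][y0:y0+150,x0:x0+200,::-1],None,fx=4,fy=4,interpolation=cv2.INTER_CUBIC)
    q=-50+100*s.x[3]
    pts=[(-45,140,60),(-45,-140,60),(85,140,60),(85,-140,60),(0,-76,70)]+[(-30,-50+20*k,60) for k in range(6)]+[(sx,q+sy,105) for sx in(-15,15) for sy in(-6,6)]
    for m in pts:
        u=(proj(F[c],mach(p,m))-[x0,y0]+.5)*4-.5
        cv2.circle(im,tuple(int(round(v)) for v in u),3,(0,0,255),1)
    cv2.imwrite(f"pics/ov_{c}.png",im)
st=sense();print(st["eef_pos"],st["tcp_rot"],st["opening"])
```

```text
[ 0.55067278  0.04622425 -0.03309794  0.39262468]
[[-0.15 -0.71]
 [ 0.4  -0.03]
 [ 0.35  0.7 ]
 [ 0.72 -1.49]
 [-0.25 -0.6 ]
 [ 0.39  0.36]
 [ 0.08  0.54]
 [-0.46 -0.09]]
[217.12534629 586.05807295 231.30288938] [3.14157658e+00 7.97306460e-06 2.78681554e+00] 0.9985233338798971
```

View pics/ov_top.png

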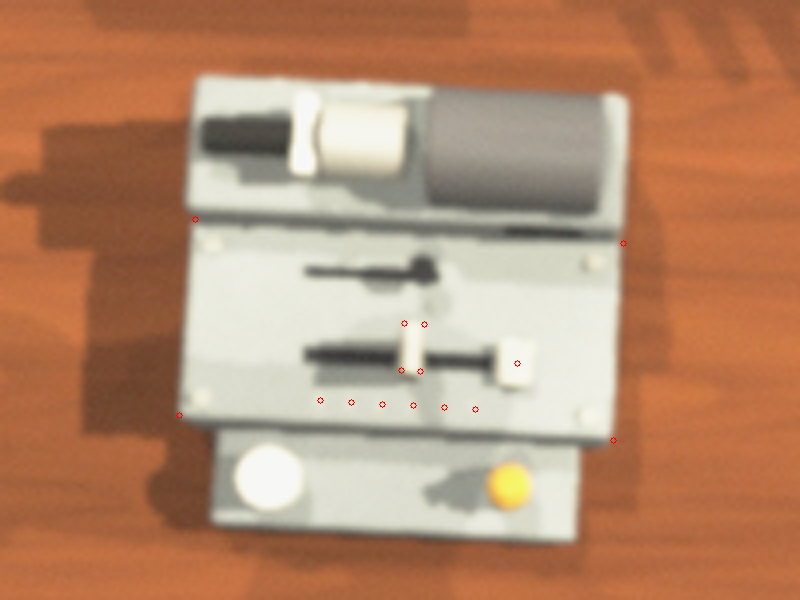

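View pics/ov_side.png

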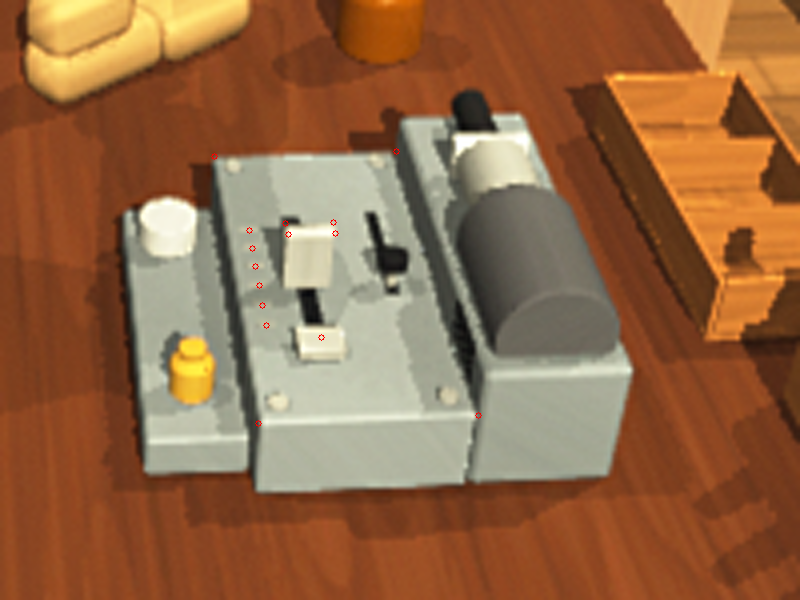

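The overlays match the machine in both pictures: deck corners, stop block near (517,363) and paddle top near (412,347) in the top crop. The paddle is at about 39 mm, which is the second notch. The move was refused, so I'll resend it with every key in each row.

```bash
python3 -m inch '[{"gripper":0.0,"tx":0,"ty":0,"tz":0,"spin":8.5},{"gripper":0.0,"tx":0,"ty":0,"tz":0,"spin":8.5},{"gripper":0.0,"tx":0,"ty":0,"tz":0,"spin":8.5},{"gripper":0.0,"tx":0,"ty":0,"tz":0,"spin":8.5},{"gripper":0.0,"tx":0,"ty":0,"tz":0,"spin":8.5},{"gripper":0.0,"tx":0,"ty":0,"tz":0,"spin":8.5},{"gripper":0.0,"tx":0,"ty":0,"tz":0,"spin":8.5},{"gripper":0.0,"tx":0,"ty":0,"tz":0,"spin":8.5}]' 40
```

```text
clock: 1.6
eef_pos: [217.1, 586.1, 231.3]
tcp_rot: [3.142, -0.0, 1.594]
contact_force: [0.1, 0.8, 0.0]
opening: 0.001
```

```bash
python3 -m inch '[{"gripper":0.0,"tx":0,"ty":0,"tz":0,"spin":3.2},{"gripper":0.0,"tx":-0.035,"ty":0.025,"tz":0,"spin":0},{"gripper":0.0,"tx":-0.035,"ty":0.025,"tz":0,"spin":0},{"gripper":0.0,"tx":-0.035,"ty":0.025,"tz":0,"spin":0},{"gripper":0.0,"tx":-0.035,"ty":0.025,"tz":0,"spin":0},{"gripper":0.0,"tx":-0.035,"ty":0.025,"tz":0,"spin":0},{"gripper":0.0,"tx":-0.035,"ty":0.025,"tz":0,"spin":0},{"gripper":0.0,"tx":-0.035,"ty":0.025,"tz":0,"spin":0}]'
python3 -m inch '[{"gripper":0.0,"tx":-0.035,"ty":0.025,"tz":0,"spin":0},{"gripper":0.0,"tx":-0.035,"ty":0.025,"tz":0,"spin":0},{"gripper":0.0,"tx":-0.035,"ty":0.025,"tz":0,"spin":0},{"gripper":0.0,"tx":-0.035,"ty":0.025,"tz":0,"spin":0},{"gripper":0.0,"tx":-0.035,"ty":0.025,"tz":0,"spin":0},{"gripper":0.0,"tx":-0.035,"ty":0.025,"tz":0,"spin":0},{"gripper":0.0,"tx":-0.035,"ty":0.025,"tz":0,"spin":0},{"gripper":0.0,"tx":0,"ty":0,"tz":0,"spin":0}]'
```

```text
clock: 2.4
eef_pos: [386.3, 335.0, 231.5]
tcp_rot: [3.141, -0.0, 1.544]
contact_force: [0.0, 0.7, 0.4]
opening: 0.002
clock: 3.2
eef_pos: [556.5, 83.1, 231.5]
tcp_rot: [3.14, 0.001, 1.541]
contact_force: [0.5, 1.5, 0.5]
opening: -0.001
```

```bash
python3 -m inch '[{"gripper":0.0,"tx":0,"ty":-0.004,"tz":0.02,"spin":0},{"gripper":0.0,"tx":0,"ty":0,"tz":0.02,"spin":0},{"gripper":0.0,"tx":0,"ty":0,"tz":0.02,"spin":0},{"gripper":0.0,"tx":0,"ty":0,"tz":0.02,"spin":0},{"gripper":0.0,"tx":0,"ty":0,"tz":0.02,"spin":0},{"gripper":0.0,"tx":0,"ty":0,"tz":0.01,"spin":0},{"gripper":0.0,"tx":0,"ty":0,"tz":0,"spin":0},{"gripper":0.0,"tx":0,"ty":0,"tz":0,"spin":0}]'
cat >> h.py <<'E'
def where():
    p=np.load("pose.npy"); s=sense(); d=s["eef_pos"][:2]-p[:2]; c,n=np.cos(p[2]),np.sin(p[2])
    print("clock",round(s["clock"],2),"mach xyz",np.round([c*d[0]+n*d[1],-n*d[0]+c*d[1],s["eef_pos"][2]],1),"yawerr deg",np.round(np.degrees(s["tcp_rot"][2]-np.pi/2-p[2]),2),"F",np.round(s["contact_force"],1))
def pic(c,x0,y0,n,w=200,h=150):
    import cv2
    f=grab_frame(c); im=cv2.resize(f["pixels"][y0:y0+h,x0:x0+w,::-1],None,fx=4,fy=4,interpolation=cv2.INTER_CUBIC); cv2.imwrite(f"pics/{n}.png",im)
E
python3 - <<'E'
from h import *
where(); pic("side",270,150,"a1"); pic("top",190,120,"a2")
E
```

```text
clock: 4.0
eef_pos: [550.2, 87.3, 121.8]
tcp_rot: [3.141, -0.0, 1.544]
contact_force: [1.5, -0.6, 1.2]
opening: 0.001
clock 4.0 mach xyz [ -1.8  41.  121.8] yawerr deg 0.38 F [ 1.5 -0.6  1.2]
```

View pics/a1.png

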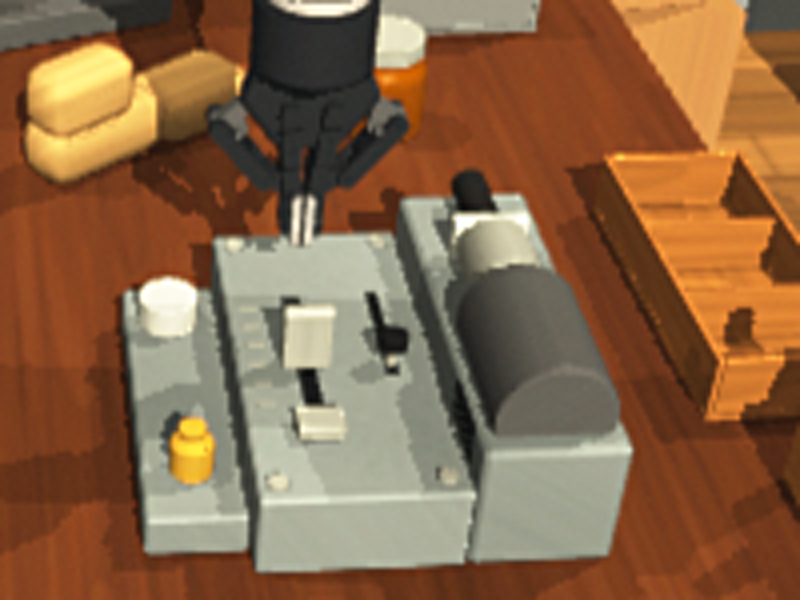

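View pics/a2.png

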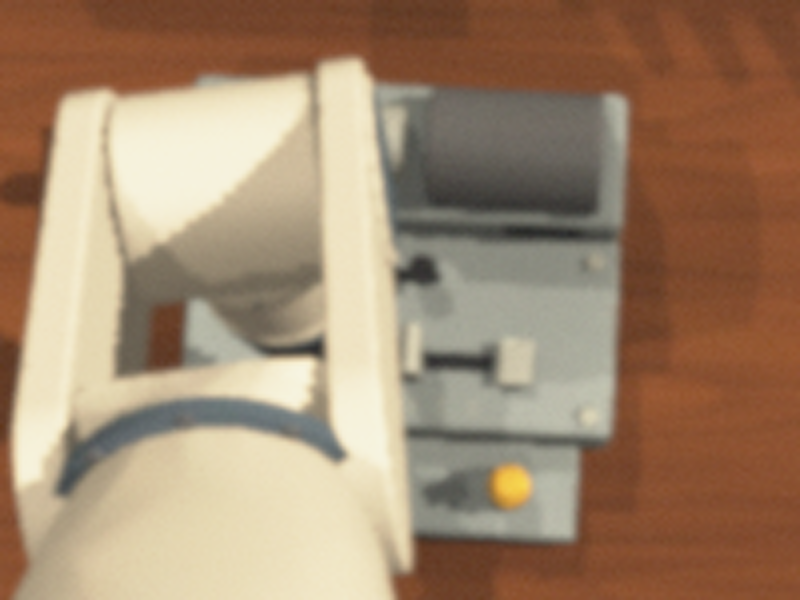

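```bash
python3 -m inch '[{"gripper":0.0,"tx":0,"ty":0.002,"tz":0.02,"spin":0.3},{"gripper":0.0,"tx":0,"ty":0,"tz":0.018,"spin":0},{"gripper":0.0,"tx":-0.01,"ty":0,"tz":0,"spin":0},{"gripper":0.0,"tx":-0.01,"ty":0,"tz":0,"spin":0},{"gripper":0.0,"tx":-0.005,"ty":0,"tz":0,"spin":0},{"gripper":0.0,"tx":0,"ty":0,"tz":0,"spin":0},{"gripper":0.0,"tx":0,"ty":0,"tz":0,"spin":0},{"gripper":0.0,"tx":0,"ty":0,"tz":0,"spin":0}]'
python3 - <<'E'
from h import *
where(); pic("side",270,150,"b1",100,100)
E
```

```text
clock: 4.9
eef_pos: [551.4, 62.1, 83.7]
tcp_rot: [3.141, -0.0, 1.539]
contact_force: [0.1, -0.9, 0.1]
opening: 0.003
clock 4.9 mach xyz [ 0.2 15.9 83.7] yawerr deg 0.06 F [ 0.1 -0.9  0.1]
```

View pics/b1.png

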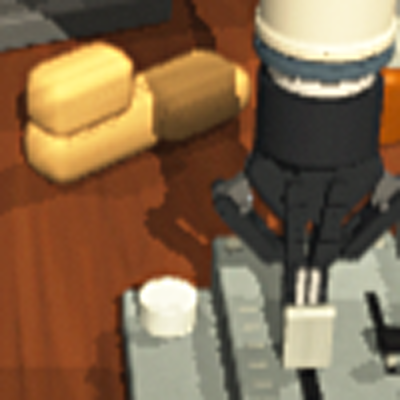

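The fingers hang just behind the paddle, centred on it at about (310,310) in the crop, with free deck around them. Now a slow push toward home (-tx).

```bash
python3 -m inch '[{"gripper":0.0,"tx":-0.002,"ty":0,"tz":0,"spin":0},{"gripper":0.0,"tx":-0.002,"ty":0,"tz":0,"spin":0},{"gripper":0.0,"tx":-0.002,"ty":0,"tz":0,"spin":0},{"gripper":0.0,"tx":-0.002,"ty":0,"tz":0,"spin":0},{"gripper":0.0,"tx":-0.002,"ty":0,"tz":0,"spin":0},{"gripper":0.0,"tx":-0.002,"ty":0,"tz":0,"spin":0},{"gripper":0.0,"tx":0,"ty":0,"tz":0,"spin":0},{"gripper":0.0,"tx":0,"ty":0,"tz":0,"spin":0}]'
python3 -c "from h import *; where()"
```

```text
clock: 5.75
eef_pos: [550.8, 50.1, 83.3]
tcp_rot: [-3.142, -0.0, 1.539]
contact_force: [0.2, 4.3, -1.5]
opening: 0.0
clock 5.75 mach xyz [-0.   3.9 83.3] yawerr deg 0.06 F [ 0.2  4.3 -1.5]
```

```bash
python3 -m inch '[{"gripper":0.0,"tx":-0.002,"ty":0,"tz":0,"spin":0},{"gripper":0.0,"tx":-0.002,"ty":0,"tz":0,"spin":0},{"gripper":0.0,"tx":-0.002,"ty":0,"tz":0,"spin":0},{"gripper":0.0,"tx":-0.002,"ty":0,"tz":0,"spin":0},{"gripper":0.0,"tx":-0.002,"ty":0,"tz":0,"spin":0},{"gripper":0.0,"tx":0,"ty":0,"tz":0,"spin":0},{"gripper":0.0,"tx":0,"ty":0,"tz":0,"spin":0},{"gripper":0.0,"tx":0,"ty":0,"tz":0,"spin":0}]'
python3 - <<'E'
from h import *
where(); pic("side",270,150,"c1"); pic("top",190,120,"c2")
E
```

```text
clock: 6.55
eef_pos: [550.4, 39.9, 83.3]
tcp_rot: [3.142, 0.0, 1.539]
contact_force: [0.2, 0.3, 0.7]
opening: -0.0
clock 6.55 mach xyz [-0.  -6.3 83.3] yawerr deg 0.06 F [0.2 0.3 0.7]
```

View pics/c1.png

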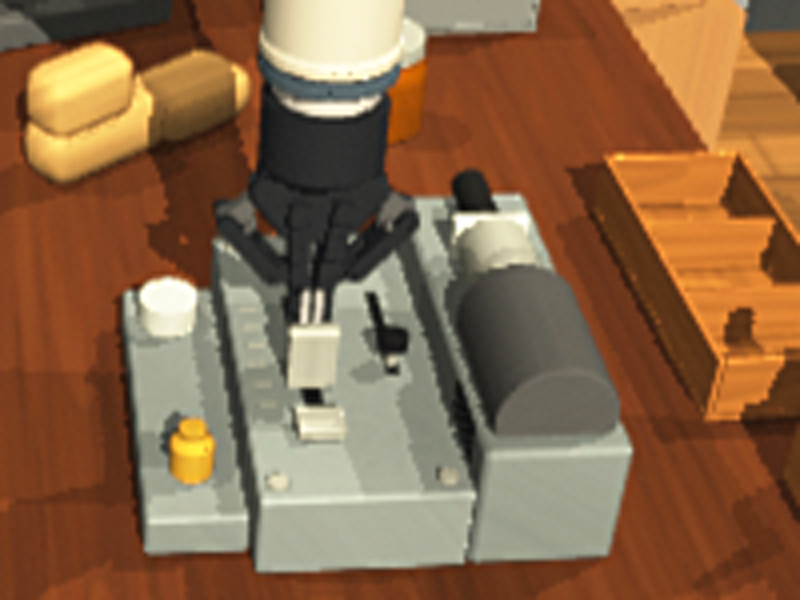

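The paddle clicked into the first notch: its top edge moved from row 308 to about row 328, and the force dropped to zero. I'll push 20 mm more.

```bash
python3 -m inch '[{"gripper":0.0,"tx":-0.003,"ty":0,"tz":0,"spin":0},{"gripper":0.0,"tx":-0.003,"ty":0,"tz":0,"spin":0},{"gripper":0.0,"tx":-0.003,"ty":0,"tz":0,"spin":0},{"gripper":0.0,"tx":-0.003,"ty":0,"tz":0,"spin":0},{"gripper":0.0,"tx":-0.003,"ty":0,"tz":0,"spin":0},{"gripper":0.0,"tx":-0.003,"ty":0,"tz":0,"spin":0},{"gripper":0.0,"tx":-0.002,"ty":0,"tz":0,"spin":0},{"gripper":0.0,"tx":0,"ty":0,"tz":0,"spin":0}]'
python3 -c "from h import *; where()"
python3 -m inch '[{"gripper":0.0,"tx":-0.001,"ty":0,"tz":0,"spin":0},{"gripper":0.0,"tx":-0.001,"ty":0,"tz":0,"spin":0},{"gripper":0.0,"tx":-0.001,"ty":0,"tz":0,"spin":0},{"gripper":0.0,"tx":-0.001,"ty":0,"tz":0,"spin":0},{"gripper":0.0,"tx":0,"ty":0,"tz":0,"spin":0},{"gripper":0.0,"tx":0,"ty":0,"tz":0,"spin":0},{"gripper":0.0,"tx":0,"ty":0,"tz":0,"spin":0},{"gripper":0.0,"tx":0,"ty":0,"tz":0,"spin":0}]'
python3 - <<'E'
from h import *
where(); pic("side",270,150,"d1")
E
```

```text
clock: 7.45
eef_pos: [549.7, 19.5, 83.3]
tcp_rot: [-3.141, 0.0, 1.539]
contact_force: [0.4, 0.3, 1.4]
opening: 0.003
clock 7.45 mach xyz [ -0.1 -26.8  83.3] yawerr deg 0.05 F [0.4 0.3 1.4]
clock: 8.25
eef_pos: [549.7, 16.0, 83.3]
tcp_rot: [3.142, -0.0, 1.539]
contact_force: [0.1, 0.8, 0.5]
opening: 0.002
clock 8.25 mach xyz [  0.  -30.2  83.3] yawerr deg 0.07 F [0.1 0.8 0.5]
```

View pics/d1.png

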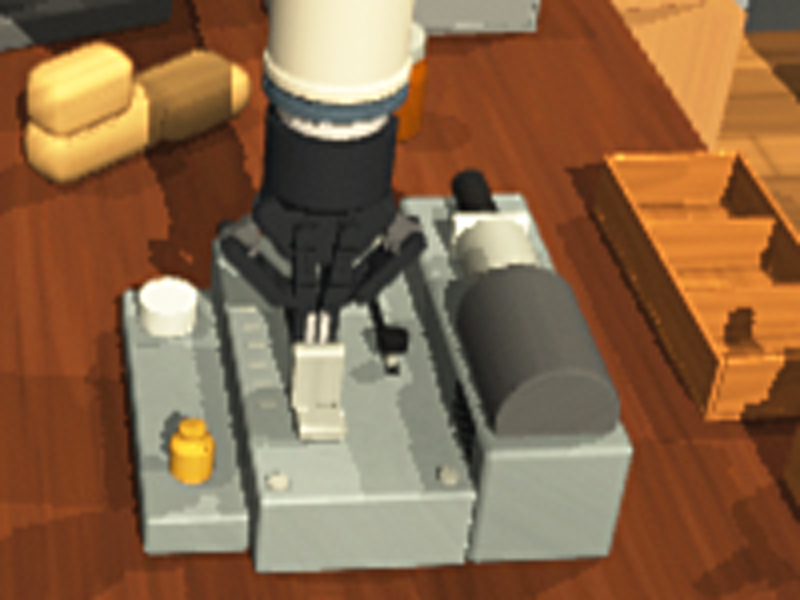

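```bash
python3 -m inch '[{"gripper":0.0,"tx":-0.001,"ty":0,"tz":0,"spin":0},{"gripper":0.0,"tx":-0.001,"ty":0,"tz":0,"spin":0},{"gripper":0.0,"tx":-0.001,"ty":0,"tz":0,"spin":0},{"gripper":0.0,"tx":0,"ty":0,"tz":0,"spin":0},{"gripper":0.0,"tx":0,"ty":0,"tz":0,"spin":0},{"gripper":0.0,"tx":0,"ty":0,"tz":0,"spin":0},{"gripper":0.0,"tx":0,"ty":0,"tz":0,"spin":0},{"gripper":0.0,"tx":0,"ty":0,"tz":0,"spin":0}]'
python3 -c "from h import *; where()"
```

```text
clock: 9.1
eef_pos: [549.6, 13.8, 83.3]
tcp_rot: [3.142, -0.001, 1.538]
contact_force: [-0.3, 5.6, 1.3]
opening: 0.005
clock 9.1 mach xyz [  0.  -32.4  83.3] yawerr deg 0.05 F [-0.3  5.6  1.3]
```

```bash
python3 -m inch '[{"gripper":0.0,"tx":0.005,"ty":0,"tz":0,"spin":0},{"gripper":0.0,"tx":0,"ty":0,"tz":-0.02,"spin":0},{"gripper":0.0,"tx":0,"ty":0,"tz":-0.025,"spin":0},{"gripper":0.0,"tx":0,"ty":0,"tz":0,"spin":0},{"gripper":0.0,"tx":-0.02,"ty":0,"tz":0,"spin":0},{"gripper":0.0,"tx":-0.02,"ty":0,"tz":0,"spin":0},{"gripper":0.0,"tx":-0.015,"ty":0,"tz":0,"spin":0},{"gripper":0.0,"tx":0,"ty":0,"tz":0,"spin":0}]'
python3 - <<'E'
from h import *
where(); pic("side",270,150,"e1")
E
```

```text
clock: 9.9
eef_pos: [547.7, -38.4, 127.9]
tcp_rot: [-3.141, 0.0, 1.537]
contact_force: [-0.5, 0.6, 0.1]
opening: 0.002
clock 9.9 mach xyz [ -0.2 -84.7 127.9] yawerr deg -0.02 F [-0.5  0.6  0.1]
```

View pics/e1.png

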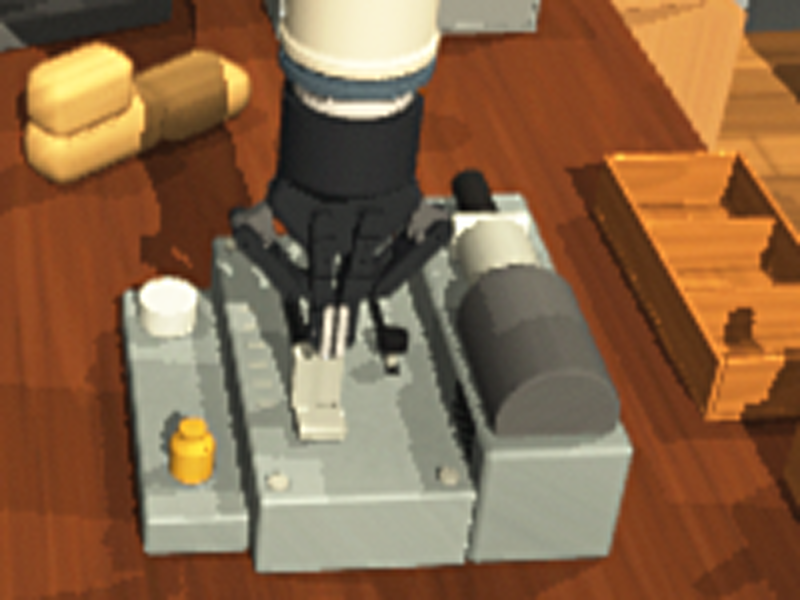

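The fingers now stand above the stop block at 128 mm, on the home side of the paddle, which is still home (top edge at row 346). I'll lower to about 84 mm.

```bash
python3 -m inch '[{"gripper":0.0,"tx":0,"ty":0,"tz":0.02,"spin":0},{"gripper":0.0,"tx":0,"ty":0,"tz":0.015,"spin":0},{"gripper":0.0,"tx":0,"ty":0,"tz":0.009,"spin":0},{"gripper":0.0,"tx":0,"ty":0,"tz":0,"spin":0},{"gripper":0.0,"tx":0.005,"ty":0,"tz":0,"spin":0},{"gripper":0.0,"tx":0.005,"ty":0,"tz":0,"spin":0},{"gripper":0.0,"tx":0.005,"ty":0,"tz":0,"spin":0},{"gripper":0.0,"tx":0,"ty":0,"tz":0,"spin":0}]'
python3 - <<'E'
from h import *
where(); pic("side",270,150,"f1")
E
```

```text
clock: 10.75
eef_pos: [548.8, -21.2, 84.8]
tcp_rot: [3.141, -0.0, 1.54]
contact_force: [0.4, 0.6, 0.1]
opening: 0.002
clock 10.75 mach xyz [  0.3 -67.4  84.8] yawerr deg 0.11 F [0.4 0.6 0.1]
```

View pics/f1.png

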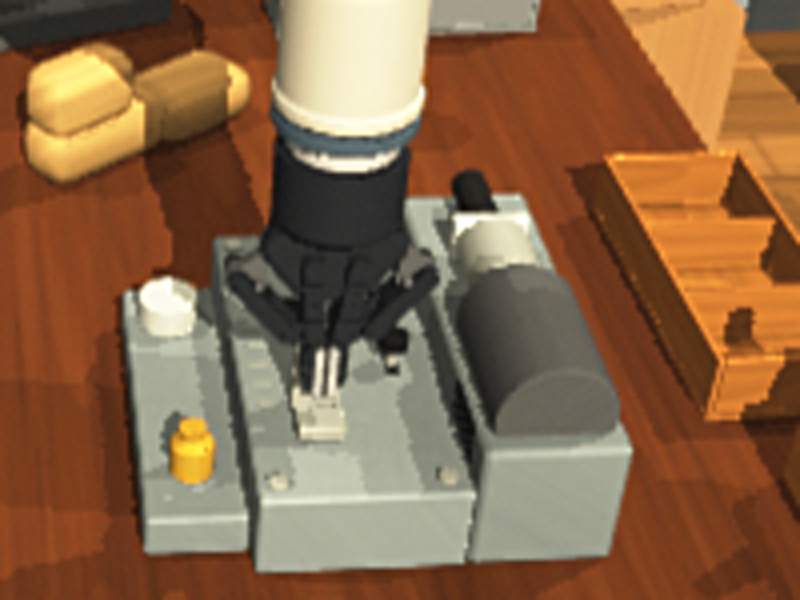

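The fingers are about 1 mm from the paddle's home-side face and above the stop block. First click out:

```bash
python3 -m inch '[{"gripper":0.0,"tx":0.001,"ty":0,"tz":0,"spin":0},{"gripper":0.0,"tx":0.001,"ty":0,"tz":0,"spin":0},{"gripper":0.0,"tx":0.001,"ty":0,"tz":0,"spin":0},{"gripper":0.0,"tx":0.001,"ty":0,"tz":0,"spin":0},{"gripper":0.0,"tx":0,"ty":0,"tz":0,"spin":0},{"gripper":0.0,"tx":0,"ty":0,"tz":0,"spin":0},{"gripper":0.0,"tx":0,"ty":0,"tz":0,"spin":0},{"gripper":0.0,"tx":0,"ty":0,"tz":0,"spin":0}]'
python3 -c "from h import *; where()"
python3 -m inch '[{"gripper":0.0,"tx":0.002,"ty":0,"tz":0,"spin":0},{"gripper":0.0,"tx":0.002,"ty":0,"tz":0,"spin":0},{"gripper":0.0,"tx":0.002,"ty":0,"tz":0,"spin":0},{"gripper":0.0,"tx":0.002,"ty":0,"tz":0,"spin":0},{"gripper":0.0,"tx":0.001,"ty":0,"tz":0,"spin":0},{"gripper":0.0,"tx":0,"ty":0,"tz":0,"spin":0},{"gripper":0.0,"tx":0,"ty":0,"tz":0,"spin":0},{"gripper":0.0,"tx":0,"ty":0,"tz":0,"spin":0}]'
python3 - <<'E'
from h import *
where(); pic("side",270,150,"g1")
E
```

```text
clock: 11.6
eef_pos: [548.6, -18.2, 84.4]
tcp_rot: [3.141, 0.0, 1.539]
contact_force: [-0.5, -2.9, 2.9]
opening: 0.002
clock 11.6 mach xyz [  0.1 -64.4  84.4] yawerr deg 0.06 F [-0.5 -2.9  2.9]
clock: 12.4
eef_pos: [548.8, -8.9, 84.2]
tcp_rot: [-3.141, -0.0, 1.539]
contact_force: [0.7, 1.0, -0.2]
opening: 0.002
clock 12.4 mach xyz [ -0.  -55.1  84.2] yawerr deg 0.07 F [ 0.7  1.  -0.2]
```

View pics/g1.png

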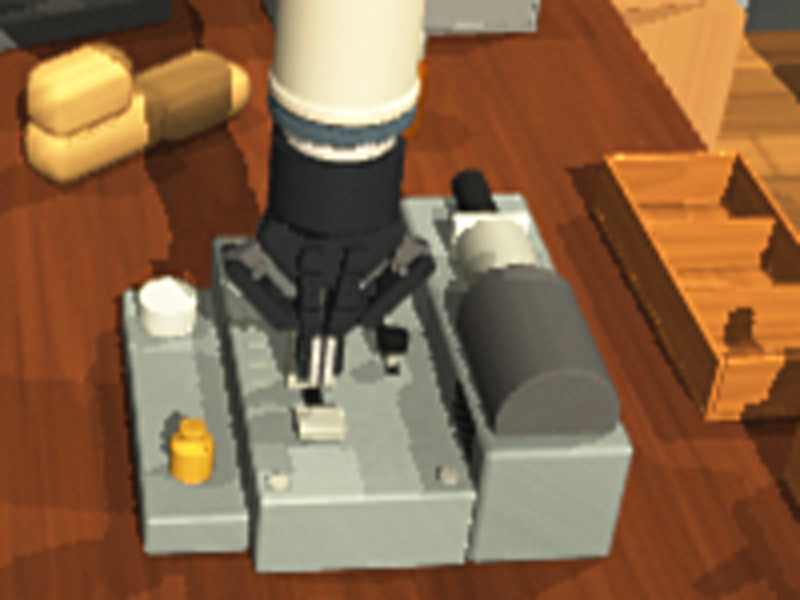

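The paddle's foot is at row 387, as it was in the first notch earlier, and the force is back to zero. That is one click. Second click: +20 mm.

```bash
python3 -m inch '[{"gripper":0.0,"tx":0.003,"ty":0,"tz":0,"spin":0},{"gripper":0.0,"tx":0.003,"ty":0,"tz":0,"spin":0},{"gripper":0.0,"tx":0.002,"ty":0,"tz":0,"spin":0},{"gripper":0.0,"tx":0.002,"ty":0,"tz":0,"spin":0},{"gripper":0.0,"tx":0.002,"ty":0,"tz":0,"spin":0},{"gripper":0.0,"tx":0,"ty":0,"tz":0,"spin":0},{"gripper":0.0,"tx":0,"ty":0,"tz":0,"spin":0},{"gripper":0.0,"tx":0,"ty":0,"tz":0,"spin":0}]'
python3 -c "from h import *; where()"
python3 -m inch '[{"gripper":0.0,"tx":0.002,"ty":0,"tz":0,"spin":0},{"gripper":0.0,"tx":0.002,"ty":0,"tz":0,"spin":0},{"gripper":0.0,"tx":0.002,"ty":0,"tz":0,"spin":0},{"gripper":0.0,"tx":0.002,"ty":0,"tz":0,"spin":0},{"gripper":0.0,"tx":0,"ty":0,"tz":0,"spin":0},{"gripper":0.0,"tx":0,"ty":0,"tz":0,"spin":0},{"gripper":0.0,"tx":0,"ty":0,"tz":0,"spin":0},{"gripper":0.0,"tx":0,"ty":0,"tz":0,"spin":0}]'
python3 - <<'E'
from h import *
where(); pic("side",270,150,"g2")
E
```

```text
clock: 13.25
eef_pos: [549.3, 2.9, 84.3]
tcp_rot: [3.142, 0.0, 1.539]
contact_force: [-0.2, -3.6, -0.4]
opening: -0.001
clock 13.25 mach xyz [  0.  -43.4  84.3] yawerr deg 0.07 F [-0.2 -3.6 -0.4]
clock: 14.05
eef_pos: [549.5, 11.1, 84.3]
tcp_rot: [3.142, -0.0, 1.539]
contact_force: [0.1, -0.0, -0.5]
opening: 0.002
clock 14.05 mach xyz [  0.  -35.1  84.3] yawerr deg 0.07 F [ 0.1 -0.  -0.5]
```

View pics/g2.png

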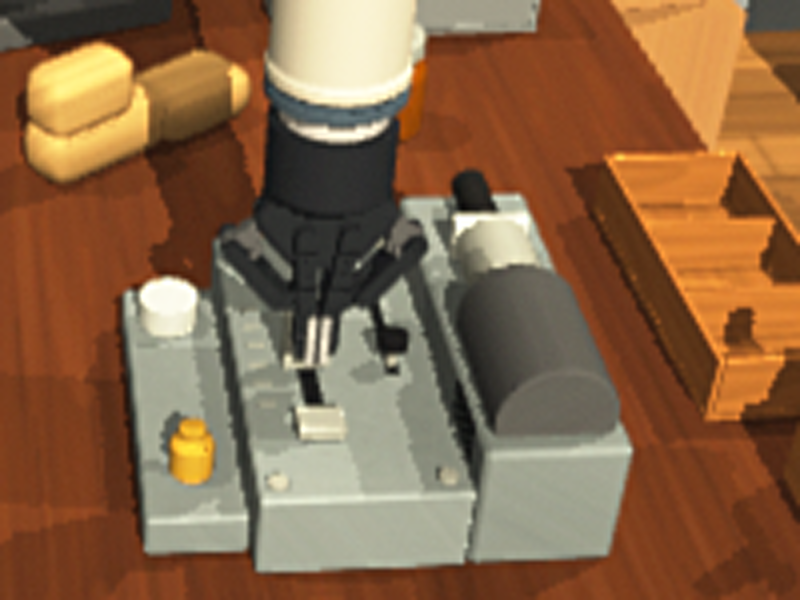

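The paddle's foot is at row 368, matching the second notch at the start, and the force is zero. That is two clicks. The third uses the same +20 mm, and I'll check the force just before the crest.

```bash
python3 -m inch '[{"gripper":0.0,"tx":0.003,"ty":0,"tz":0,"spin":0},{"gripper":0.0,"tx":0.003,"ty":0,"tz":0,"spin":0},{"gripper":0.0,"tx":0.002,"ty":0,"tz":0,"spin":0},{"gripper":0.0,"tx":0.002,"ty":0,"tz":0,"spin":0},{"gripper":0.0,"tx":0.002,"ty":0,"tz":0,"spin":0},{"gripper":0.0,"tx":0,"ty":0,"tz":0,"spin":0},{"gripper":0.0,"tx":0,"ty":0,"tz":0,"spin":0},{"gripper":0.0,"tx":0,"ty":0,"tz":0,"spin":0}]'
python3 -c "from h import *; where()"
python3 -m inch '[{"gripper":0.0,"tx":0.002,"ty":0,"tz":0,"spin":0},{"gripper":0.0,"tx":0.002,"ty":0,"tz":0,"spin":0},{"gripper":0.0,"tx":0.002,"ty":0,"tz":0,"spin":0},{"gripper":0.0,"tx":0.001,"ty":0,"tz":0,"spin":0},{"gripper":0.0,"tx":0.001,"ty":0,"tz":0,"spin":0},{"gripper":0.0,"tx":0,"ty":0,"tz":0,"spin":0},{"gripper":0.0,"tx":0,"ty":0,"tz":0,"spin":0},{"gripper":0.0,"tx":0,"ty":0,"tz":0,"spin":0}]'
python3 - <<'E'
from h import *
where(); pic("side",270,150,"g3")
E
```

```text
clock: 14.9
eef_pos: [549.9, 22.9, 84.3]
tcp_rot: [-3.142, 0.0, 1.539]
contact_force: [0.3, -2.7, -0.3]
opening: 0.002
clock 14.9 mach xyz [ -0.  -23.4  84.3] yawerr deg 0.06 F [ 0.3 -2.7 -0.3]
clock: 15.7
eef_pos: [550.2, 31.1, 84.3]
tcp_rot: [3.142, -0.0, 1.539]
contact_force: [-0.4, 0.7, -0.0]
opening: 0.002
clock 15.7 mach xyz [ -0.  -15.1  84.3] yawerr deg 0.07 F [-0.4  0.7 -0. ]
```

View pics/g3.png

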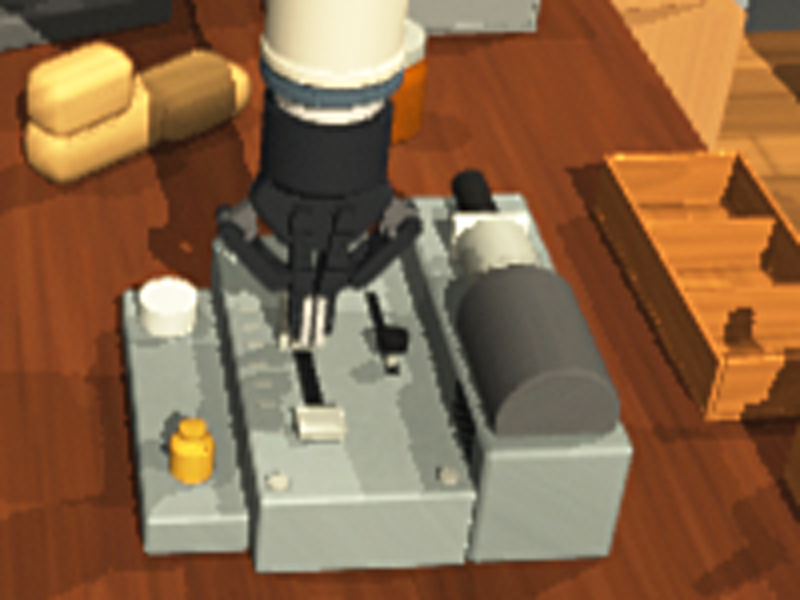

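The paddle's foot is at about row 349 and the force is zero, so it has clicked a third time. I'll back off toward home, lift clear and measure.

```bash
python3 -m inch '[{"gripper":0.0,"tx":-0.01,"ty":0,"tz":0,"spin":0},{"gripper":0.0,"tx":-0.01,"ty":0,"tz":0,"spin":0},{"gripper":0.0,"tx":0,"ty":0,"tz":-0.02,"spin":0},{"gripper":0.0,"tx":0,"ty":0,"tz":-0.03,"spin":0},{"gripper":0.0,"tx":-0.02,"ty":0,"tz":-0.03,"spin":0},{"gripper":0.0,"tx":-0.04,"ty":0,"tz":-0.03,"spin":0},{"gripper":0.0,"tx":-0.04,"ty":0,"tz":-0.03,"spin":0},{"gripper":0.0,"tx":-0.04,"ty":0,"tz":-0.02,"spin":0}]'
python3 -m inch '[{"gripper":0.0,"tx":-0.04,"ty":0,"tz":0,"spin":0},{"gripper":0.0,"tx":-0.04,"ty":0,"tz":0,"spin":0},{"gripper":0.0,"tx":0,"ty":0,"tz":0,"spin":0},{"gripper":0.0,"tx":0,"ty":0,"tz":0,"spin":0},{"gripper":0.0,"tx":0,"ty":0,"tz":0,"spin":0},{"gripper":0.0,"tx":0,"ty":0,"tz":0,"spin":0},{"gripper":0.0,"tx":0,"ty":0,"tz":0,"spin":0},{"gripper":0.0,"tx":0,"ty":0,"tz":0,"spin":0}]'
python3 - <<'E'
from h import *
import cv2
where(); p=np.load("pose.npy")
for c,(x0,y0) in dict(top=(190,120),side=(270,150)).items():
    f=grab_frame(c); im=cv2.resize(f["pixels"][y0:y0+150,x0:x0+200,::-1],None,fx=4,fy=4,interpolation=cv2.INTER_CUBIC)
    for col,q in (((0,0,255),60),((255,0,0),40),((0,160,0),80)):
        for m in [(sx,-50+q+sy,105) for sx in(-15,15) for sy in(-6,6)]:
            u=(proj(f,mach(p[:3],m))-[x0,y0]+.5)*4-.5; cv2.circle(im,tuple(int(round(v)) for v in u),3,col,1)
    cv2.imwrite(f"pics/z_{c}.png",im)
E
```

```text
clock: 16.55
eef_pos: [545.2, -131.3, 246.7]
tcp_rot: [3.139, 0.001, 1.539]
contact_force: [0.6, -0.4, -0.8]
opening: 0.001
clock: 17.35
eef_pos: [542.6, -208.2, 244.3]
tcp_rot: [-3.142, -0.0, 1.54]
contact_force: [0.3, 0.0, -0.2]
opening: -0.002
clock 17.35 mach xyz [   0.4 -254.5  244.3] yawerr deg 0.13 F [ 0.3  0.  -0.2]
```

View pics/z_top.png

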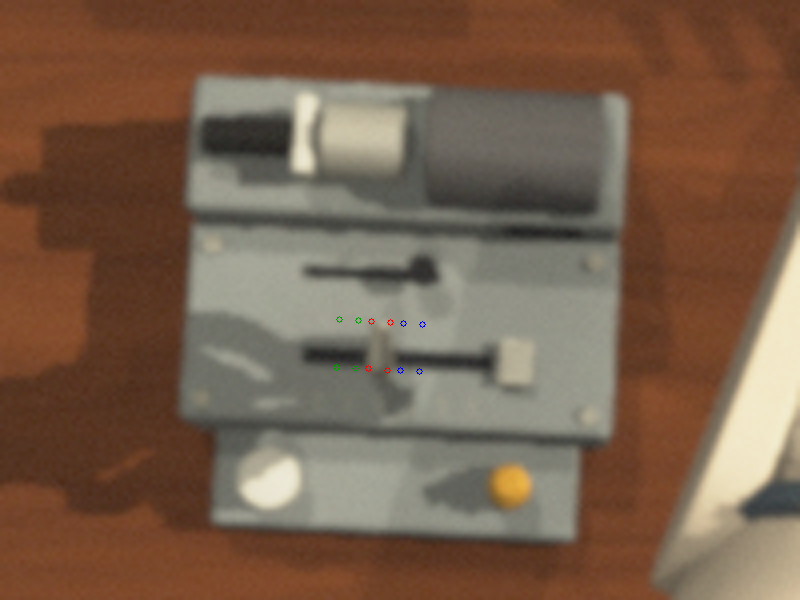

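View pics/z_side.png

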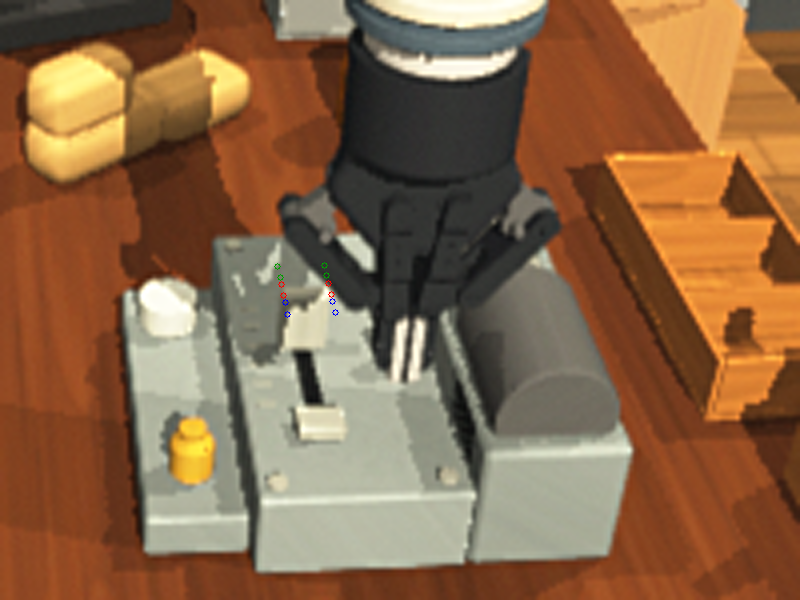

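In the top picture the paddle is at (379,347), on the red outline for 60 mm. The knob (424,269), tin (268,478) and weight (510,485) are where they started, and the arm is clear.

```bash
python3 -c "
from rig import *
s=sense(); print(s['clock'],abs(s['qvel']).max(),s['contact_force']); print(sign_off())"
```

```text
17.45 0.0029155186201487654 [-0.16350839 -0.00639284 -0.36722992]
the job is handed in; nothing more can be done
None
```

The paddle lever is in the third notch from home, and I handed the job in at 17.45 s; no verdict came back.

**What I did:** The lever started in the second notch. With the fingers shut, I pushed it home against the stop, where the force rose to 5.6 N with the finger within about 1 mm of the expected spot. I then lifted over to the stop-block side and pushed it back out in three separate clicks, each followed by the force falling to zero. The tips stayed at about 84 mm during the push out, above the stop block, and only one face was ever pushed.

**Last checks:**
- **Paddle:** in both cameras it matches the drawn outline for 60 mm, not the ones for 40 or 80 mm.
- **Other things:** the round knob, wax tin and weight show no visible shift. I did not re-measure the other bystanders, but the fingers never worked near them.
- **Arm:** standing still about 250 mm to the side, 244 mm up, touching nothing.

The first move command was refused because its rows left out some values; nothing moved, and I sent it again in full. No check failed or disagreed with another.

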